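# Mount a feed roller on its spindle and seat it in the test stand

### The arm

A 7-joint arm with a two-finger parallel gripper is mounted at the origin on the work surface. World frame = base frame: x ahead of the robot, y to its left, z up, the work surface at z = 0. Lengths are in m, angles in rad, forces in N, time in s.
With the tool pointing down it reaches from about 0.4 to 0.85 m from the base axis. Payload 10.4 kg.
Tool frame: the origin (TCP) lies between the finger pads; the fingertips stand ahead of it and the grasp point (between the pads) lies 5 mm behind it (manip.tip_extent is the z of the fingertips in the tool frame, in m); z points along the fingers, y is the line along which they close (so a half turn about z gives the same grasp; the last joint's range is limited). The gripper opens to 85 mm and grips with 20 to 120 N. Pads are 22 mm wide; open, the fingers measure 114 mm over their backs; the gripper's body (76 mm by 85 mm) begins 54 mm behind the grasp point. The pads swing forward as they close: fully open they stand 13 mm farther back than shut.
Start: joints at [1.196, 0.332, -0.065, 1.46, 0.022, 1.35, -0.088], TCP at [0.215, -0.587, 0.245] pointing down, gripper open.
Joint ranges: [-2.6, 2.6], [-0.5, 2.12], [-1.47, 1.34], [0.16, 2.42], [-1.27, 4.41], [0.06, 2.06], [-2.6, 2.6]. Speed limits (rad/s): [2.22, 2.22, 2.79, 2.79, 3.14, 3.14, 3.14].

### API

Orientations are given as a unit quaternion [x, y, z, w].
In Python, from workcell import status, viewer, manip gives the robot as it stands.
- The arm moves only by the tool play_rows, never from a script. Its argument "plan" is one flat list of numbers, 7 for each row, row after row: the turn, a rotation vector about the tool's x, y, z in degrees, then the shift along the tool's x, y, z in m, then the opening, from 0 (shut) to 1 (fully open). In form: [ax, ay, az, dx, dy, dz, grip, ax, ay, az, dx, dy, dz, grip, ...]. A call has 1 to 20 rows; each row is the pose to reach, as a shift and turn from the pose commanded when the call began, along the tool's axes at that moment; what a row does not reach only later rows make up. A row lasts 1/8 s, in which the tool goes at most 62.5 mm and 10.7 degrees, less where a joint would pass 70% of its speed; a pose out of reach is approached as far as the arm can. A call with a gripper value outside its range is refused whole. The fingers move at their own pace and stop on an object; "squeeze" is the grip in N (left out, the last holds). Time passes only in rows, so rows that repeat a pose let the fingers close. It gives the time, the measured TCP pose, the force, the opening and the grip force at its end, in the units of the state.
- status.get_obs(): the state, without advancing time (a new reading comes with each control period).
- viewer.camera(name): name is "scene" or "top" or "wrist"; returns the picture (384x512x3 uint8, red, green, blue); there is no depth.
- viewer.camera_model(name): a dict with "fx", "fy", "cx", "cy" (pixels), "R" (3x3) and "t" (3): a world point X has camera coordinates R X + t. Camera axes: x right, y down, z forward; pixel columns grow to the right and rows downward; lengths in m; the calibration is good to about 2 mm. A picture is of the moment at which its call begins: read the wrist's pose just before it. camera_model takes no time and is no camera call; for the wrist camera it gives the pose at the moment of the call.
- manip.hand_in(): hands the job in; it is judged then, once.
The state is a dict: "clock": time; "joint_pos": joint angles; "joint_velocities": joint speeds; "tau": joint torques, N m; "position": TCP position; "ee_rot": TCP orientation; "ft_force": force on the tool from outside, world axes, zero at the start; "torque": the same for the moment, N m; "grip_width": opening from 0.0 (shut) to 1.0 (fully open); "grasp_force": force on a finger pad.
Only numpy, scipy, OpenCV 4.12 (cv2) and the standard library are available. Lean on these libraries where they do the work, as an engineer would, in place of code of your own. Each camera call takes 0.05 s, during which the arm holds its last target. There are 200 camera calls.

### The job

Slip the large open-bored feed roller down over the upright steel spindle, fully home on the spindle's foot, where the spindle stands on the table. Then lift the spindle with the roller on it and set the pair into the round recess of the test stand, foot flat on the bottom of the recess and shaft upright, and let go.

Things in the scene. Friction and masses are not known exactly. Their poses are not given: they have to be found in the camera images.
- roller_center (a point): centre (15 mm above the underside) of the feed roller to mount: black rubber tyre on a grey plastic hub, lying flat, axis (z) vertical, same either way up; 60 mm across, 30 mm high, open through-bore 38 mm across, 90 g. It is the large roller one can see through: one bystander of its size has a closed hub, another is only 40 mm across
- spindle_center (a point): centre (35 mm above the underside) of the loose steel spindle standing on the table, 70 mm tall, 300 g: round foot 64 mm across, 12 mm thick; on it a centring cone (32 mm across at the foot, 16 mm across 26 mm up); then a plain shaft 16 mm across to the top. z is up the shaft. A roller that is home lies on the foot, its centre 8 mm below this point; the top 28 mm of shaft then stand clear to grip
- seat (a point): centre of the bottom of the round recess in the test stand, a fixed aluminium plate 110 x 150 mm, 24 mm high; the recess is 85 mm across and 14 mm deep, its bottom 10 mm above the table. z is up, y along the plate's long side; a grey motor box 45 mm high adjoins the plate's +y end (75 to 125 mm from the recess centre)
There are look-alikes about, which are no part of the job. What is shaped like the part that bears roller_center but green is not meant.

How it is judged:
On the way, in this order (a step that is already met when the one before it is completed fails the run):
1. the roller lies home on the foot of the spindle, let go, while the spindle stands on the table outside the stand (z of roller_center in the frame of spindle_center between -0.014 and -0.002 m and horizontal distance between roller_center and spindle_center below 0.01 m and angle between the z axis of roller_center and the z axis of spindle_center, either way round below 0.15 rad and angle between spindle_center's own z axis and vertical below 0.15 rad and height (world z) of spindle_center below 0.042 m and horizontal distance between spindle_center and seat above 0.06 m and contact force between the fingers and roller below 0.1 N), for 0.2 s.
2. the spindle is lifted clear of the table with the roller still on it (height (world z) of spindle_center above 0.06 m and distance between roller_center and spindle_center below 0.02 m), for 0.1 s.
At the end, for the whole second after the job is handed in: the spindle stands in the recess of the stand, its foot on the bottom (height within 5 mm), within 14 mm of the recess centre and upright within 0.1 rad; the roller lies home on the spindle's foot (within 6 mm in height, 10 mm sideways, 0.15 rad); both at rest and let go (horizontal distance between spindle_center and seat below 0.014 m and z of spindle_center in the frame of seat between 0.03 and 0.04 m and angle between spindle_center's own z axis and vertical below 0.1 rad and z of roller_center in the frame of spindle_center between -0.014 and -0.002 m and horizontal distance between roller_center and spindle_center below 0.01 m and angle between the z axis of roller_center and the z axis of spindle_center, either way round below 0.15 rad and linear speed of each of spindle, roller below 0.02 m/s); the robot touches nothing.
It also fails if it takes over 51 s, if anything falls off the work surface, if the arm or the gripper's body presses on something with over 40 N, if the wrist force passes 120 N, or if a joint passes its speed limit or range.

## Working session

There is one attempt and no reset: what is moved stays moved. The work goes in short steps, Python scripts to look and compute and a tool call to move; the robot and the scene stay as the last step left them, time stands still between calls to the robot, and variables do not carry over. Pictures are saved under pics/ and viewed, at most 10 in all, crops included, and the job is handed in when it is done.

Besides the shell and the picture viewer there is one more tool, called after ">>>" as name(argument=value, ...) on one line, values as JSON. play_rows: Moves the arm, as the interface text tells. Its arguments: {"type":"object","properties":{"plan":{"type":"array","items":{"type":"number"}},"squeeze":{"type":"number"}},"required":["plan"]}

```bash
mkdir -p pics; ls
python3 - <<'E'
from workcell import status, viewer, manip
import cv2,json,numpy as np
o=status.get_obs();print({k:np.round(v,3).tolist() for k,v in o.items()}, manip.tip_extent)
for n in("scene","top"):
    im=viewer.camera(n);cv2.imwrite(f"pics/{n}0.png",im[:,:,::-1]);m=viewer.camera_model(n);print(n,{k:np.round(v,4).tolist() for k,v in m.items()})
a=cv2.imread("pics/scene0.png");
E
```

```text
pics
{'clock': 0.0, 'joint_pos': [1.196, 0.333, -0.065, 1.461, 0.022, 1.35, -0.089], 'joint_velocities': [-0.0, -0.001, 0.001, -0.001, 0.001, -0.002, 0.0], 'tau': [-0.001, -62.544, 0.049, -39.16, 0.016, 0.01, -0.0], 'position': [0.215, -0.586, 0.245], 'ee_rot': [0.985, 0.175, -0.0, -0.001], 'ft_force': [0.233, -0.057, 0.571], 'torque': [-0.05, -0.015, -0.01], 'grasp_force': 0.0, 'grip_width': 1.003} 0.014
scene {'fx': 500.1521, 'fy': 500.1521, 'cx': 253.8823, 'cy': 202.9929, 'R': [[-0.3573, 0.9339, 0.008], [0.7888, 0.3064, -0.5328], [-0.5, -0.1841, -0.8462]], 't': [0.172, -0.3597, 1.6427]}
top {'fx': 431.3965, 'fy': 431.3965, 'cx': 257.9537, 'cy': 192.6624, 'R': [[-0.008, -0.9999, 0.0075], [-0.9959, 0.0073, -0.0907], [0.0906, -0.0082, -0.9958]], 't': [-0.0172, 0.5371, 0.8712]}
```

View pics/top0.png

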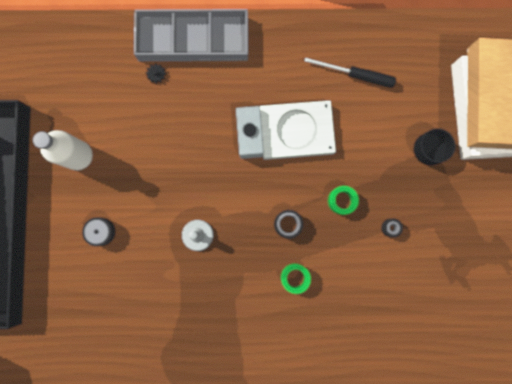

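View pics/scene0.png

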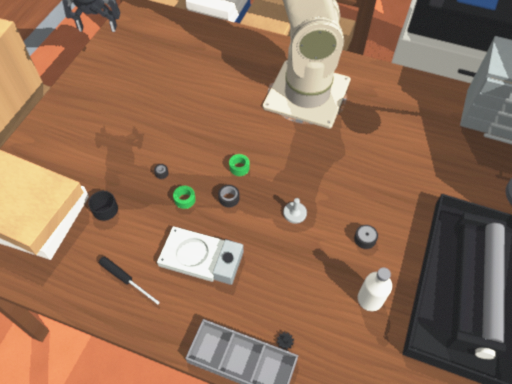

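The top view shows the open grey roller at about (288,223), the spindle at (198,236) and the recess at (297,129). The closed roller, green rings and small roller are look-alikes.

```bash
cat > h.py <<'E'
from workcell import status, viewer, manip
import cv2,numpy as np
from scipy.spatial.transform import Rotation as Ro
def ray(m,uv,z):
    d=m["R"].T@np.array([(uv[0]-m["cx"])/m["fx"],(uv[1]-m["cy"])/m["fy"],1]);c=-m["R"].T@m["t"]
    return (c+d*(z-c[2])/d[2])
def totool(p):
    o=status.get_obs();return Ro.from_quat(o["ee_rot"]).inv().apply(np.array(p)-o["position"])
def pr(*a): print(*[np.round(x,4).tolist() if not isinstance(x,str) else x for x in a])
E
python3 - <<'E'
from h import *
t=viewer.camera_model("top");s=viewer.camera_model("scene")
for n,a,b,z in(("roller",(288.5,223.5),(229,194),.03),("spindletip",(199,236),(296,203),.07),("spindlefoot",(198,236),(295,212),.012),("seat",(297,129),(192,251),.024),("motor",(250,130),(227,257),.045)):
    pr(n,ray(t,a,z),ray(s,b,z))
pr(totool(ray(t,(288.5,223.5),.03)))
m=viewer.camera_model("wrist");pr(Ro.from_quat(status.get_obs()["ee_rot"]).as_matrix(),m["R"],-m["R"].T@m["t"],[m["fx"]])
E
```

```text
roller [0.4724, -0.0834, 0.03] [0.4745, -0.0772, 0.03]
spindletip [0.4487, 0.0947, 0.07] [0.46, 0.1114, 0.07]
spindlefoot [0.4483, 0.1042, 0.012] [0.4527, 0.1109, 0.012]
seat [0.6711, -0.1047, 0.024] [0.6703, -0.1009, 0.024]
motor [0.6645, -0.0058, 0.045] [0.6625, -0.0044, 0.045]
[0.4148, -0.3833, 0.2151]
[[0.9387, 0.3446, -0.0005], [0.3446, -0.9387, 0.0012], [-0.0001, -0.0013, -1.0]] [[0.3455, -0.9384, -0.0008], [-0.8942, -0.3295, 0.303], [-0.2846, -0.104, -0.953]] [0.2888, -0.559, 0.3726] [326.9593]
```

>>> play_rows(plan=[0, 0, 0, 0.04, -0.04, 0.02, 1, 0, 0, 0, 0.08, -0.075, 0.03, 1, 0, 0, 0, 0.12, -0.11, 0.04, 1, 0, 0, 0, 0.16, -0.15, 0.05, 1, 0, 0, 0, 0.2, -0.185, 0.06, 1, 0, 0, 0, 0.24, -0.22, 0.07, 1, 0, 0, 0, 0.28, -0.26, 0.07, 1, 0, 0, 0, 0.32, -0.295, 0.07, 1, 0, 0, 0, 0.36, -0.33, 0.07, 1, 0, 0, 0, 0.4, -0.37, 0.07, 1, 0, 0, 0, 0.415, -0.383, 0.07, 1, 0, 0, 0, 0.415, -0.383, 0.07, 1, 0, 0, 0, 0.415, -0.383, 0.07, 1, 0, 0, 0, 0.415, -0.383, 0.07, 1])

```text
clock: 1.85
position: [0.4725, -0.0854, 0.1752]
ee_rot: [0.985, 0.174, -0.0, 0.0]
ft_force: [0.3, -0.5, -0.7]
grip_width: 1.001
grasp_force: 0.0
```

Run:
```python
from h import *
m=viewer.camera_model("wrist");im=viewer.camera("wrist");cv2.imwrite("pics/w1.png",im[:,:,::-1]);np.savez("w1.npz",**m)
pr(status.get_obs()["position"])
```

```text
[0.4726, -0.0853, 0.1753]
```

View pics/w1.png

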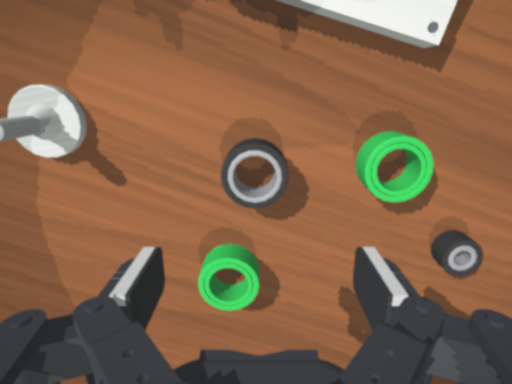

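The wrist view shows the roller centred near (256,174), with a light hub ring, and the spindle foot near (47,121).

Run:
```python
from h import *
m=np.load("w1.npz");im=cv2.imread("pics/w1.png");hsv=cv2.cvtColor(im,cv2.COLOR_BGR2HSV)
x0,y0=205,125
h=hsv[y0:220,x0:310]
def big(mask,name):
    cs,_=cv2.findContours(mask.astype(np.uint8),0,1);c=max(cs,key=cv2.contourArea)
    e=cv2.fitEllipse(cv2.convexHull(c)+[x0,y0]);print(name,e);return e
e=big((h[...,1]<70)&(h[...,2]>110),"hub")
pr(ray(m,e[0],.03))
for dx in (e[1][0]/2,): pr("r",np.linalg.norm(ray(m,e[0],.03)-ray(m,(e[0][0]+dx,e[0][1]),.03)))
f=big((h[...,1]<90)&(h[...,2]<80),"tyre");pr(ray(m,f[0],.03))
p=ray(m,e[0],.03);pr("tool",totool(p))
h=hsv[70:170,0:100];x0,y0=0,70
g=big((h[...,1]<50)&(h[...,2]>130),"foot");pr(ray(m,g[0],.01))
```

```text
hub ((254.19883728027344, 175.845703125), (53.14902877807617, 54.87019729614258), 102.01099395751953)
[0.4731, -0.081, 0.03]
r 0.023
tyre ((255.09564208984375, 173.19387817382812), (65.68265533447266, 68.5640869140625), 176.112060546875)
[0.4756, -0.0809, 0.03]
tool [0.0019, -0.0039, 0.1453]
foot ((42.319374084472656, 120.1309585571289), (68.97567749023438, 83.43876647949219), 123.16023254394531)
[0.4515, 0.1103, 0.01]
```

>>> play_rows(plan=[0, 0, 0, 0.002, -0.004, 0.04, 1, 0, 0, 0, 0.002, -0.004, 0.08, 1, 0, 0, 0, 0.002, -0.004, 0.115, 1, 0, 0, 0, 0.002, -0.004, 0.14, 1, 0, 0, 0, 0.002, -0.004, 0.153, 1, 0, 0, 0, 0.002, -0.004, 0.153, 1, 0, 0, 0, 0.002, -0.004, 0.153, 0.8, 0, 0, 0, 0.002, -0.004, 0.153, 0.7, 0, 0, 0, 0.002, -0.004, 0.153, 0.6, 0, 0, 0, 0.002, -0.004, 0.153, 0.5, 0, 0, 0, 0.002, -0.004, 0.153, 0.5, 0, 0, 0, 0.002, -0.004, 0.153, 0.5], squeeze=40)

```text
clock: 3.4
position: [0.4743, -0.08, 0.0239]
ee_rot: [0.985, 0.175, 0.001, 0.001]
ft_force: [-4.0, 0.1, 11.3]
grip_width: 0.695
grasp_force: 40.3
```

>>> play_rows(plan=[0, 0, 0, 0, 0, -0.02, 0.5, 0, 0, 0, 0, 0, -0.06, 0.5, 0, 0, 0, 0, 0, -0.115, 0.5, 0, 0, 0, 0, -0.04, -0.13, 0.5, 0, 0, 0, -0.005, -0.08, -0.13, 0.5, 0, 0, 0, -0.01, -0.12, -0.13, 0.5, 0, 0, 0, -0.015, -0.16, -0.13, 0.5, 0, 0, 0, -0.015, -0.185, -0.13, 0.5, 0, 0, 0, -0.015, -0.185, -0.13, 0.5, 0, 0, 0, -0.015, -0.185, -0.13, 0.5, 0, 0, 0, -0.015, -0.185, -0.13, 0.5])

```text
clock: 4.78
position: [0.396, 0.088, 0.1524]
ee_rot: [0.985, 0.174, 0.0, 0.0]
ft_force: [0.4, -0.2, -0.3]
grip_width: 0.691
grasp_force: 43.4
```

Run:
```python
from h import *
m=viewer.camera_model("wrist");im=viewer.camera("wrist");cv2.imwrite("pics/w2.png",im[:,:,::-1]);np.savez("w2.npz",**m)
pr(status.get_obs()["position"])
```

```text
[0.3959, 0.0881, 0.1523]
```

View pics/w2.png

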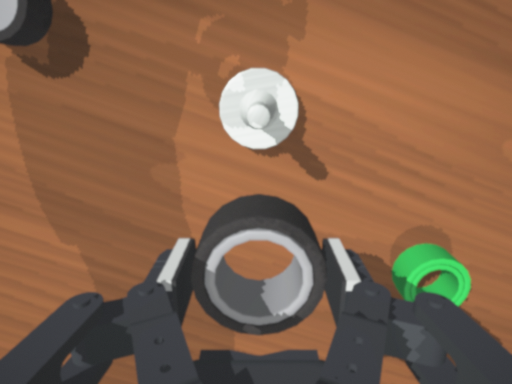

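The foot is centred near (259,108) with the shaft top near (258,116), and the held roller's hub ring is near (259,280).

Run:
```python
from h import *
m=np.load("w2.npz");im=cv2.imread("pics/w2.png");hsv=cv2.cvtColor(im,cv2.COLOR_BGR2HSV)
def big(b,lo,vlo,name):
    x0,x1,y0,y1=b;h=hsv[y0:y1,x0:x1]
    mk=((h[...,1]<lo)&(h[...,2]>vlo)).astype(np.uint8)
    cs,_=cv2.findContours(mk,0,1);c=max(cs,key=cv2.contourArea)
    e=cv2.fitEllipse(cv2.convexHull(c)+[x0,y0]);print(name,e);return e
f=big((205,312,60,160),60,120,"foot");p=ray(m,f[0],.012);pr(p,"tool",totool(p))
pr("rad",np.linalg.norm(p-ray(m,(f[0][0]+f[1][0]/2,f[0][1]),.012)))
pt=ray(m,(258,116),.07);pr("tip",pt,totool(pt))
h=big((201,318,220,340),60,120,"hub");z=.1523-.0235+.03;q=ray(m,h[0],z);pr("hub",q,totool(q),np.linalg.norm(q-ray(m,(h[0][0]+h[1][0]/2,h[0][1]),z)))
```

```text
foot ((258.3200378417969, 107.98936462402344), (79.81282806396484, 81.94072723388672), 169.33045959472656)
[0.4519, 0.1089, 0.012] tool [0.0597, -0.0003, 0.1403]
rad 0.0319
tip [0.451, 0.1088, 0.07] [0.0589, -0.0005, 0.0823]
hub ((258.8096008300781, 275.7033996582031), (94.46053314208984, 107.83050537109375), 96.7517318725586)
hub [0.3961, 0.0883, 0.1588] [0.0002, -0.0001, -0.0065] 0.0202
```

>>> play_rows(plan=[0, 0, 0, 0.03, 0, 0, 0.5, 0, 0, 0, 0.059, 0, 0, 0.5, 0, 0, 0, 0.059, 0, 0, 0.5, 0, 0, 0, 0.059, 0, 0.03, 0.5, 0, 0, 0, 0.059, 0, 0.05, 0.5, 0, 0, 0, 0.059, 0, 0.07, 0.5, 0, 0, 0, 0.059, 0, 0.085, 0.5, 0, 0, 0, 0.059, 0, 0.1, 0.5, 0, 0, 0, 0.059, 0, 0.108, 0.5, 0, 0, 0, 0.059, 0, 0.114, 0.5, 0, 0, 0, 0.059, 0, 0.114, 0.5, 0, 0, 0, 0.059, 0, 0.114, 0.5])

```text
clock: 6.32
position: [0.4513, 0.1092, 0.0387]
ee_rot: [0.985, 0.175, 0.0, 0.0]
ft_force: [1.1, 0.2, -1.6]
grip_width: 0.692
grasp_force: 43.4
```

>>> play_rows(plan=[0, 0, 0, 0, 0, 0.002, 0.5, 0, 0, 0, 0, 0, 0.002, 0.5, 0, 0, 0, 0, 0, 0.002, 0.8, 0, 0, 0, 0, 0, 0.002, 0.95, 0, 0, 0, 0, 0, 0.002, 0.95, 0, 0, 0, 0, 0, 0.002, 0.95, 0, 0, 0, 0, 0, -0.03, 0.95, 0, 0, 0, 0, 0, -0.06, 0.95, 0, 0, 0, -0.03, 0, -0.09, 0.95, 0, 0, 0, -0.06, 0, -0.1, 0.95, 0, 0, 0, -0.06, 0, -0.1, 0.95, 0, 0, 0, -0.06, 0, -0.1, 0.95])

```text
clock: 7.82
position: [0.3952, 0.0884, 0.1384]
ee_rot: [0.985, 0.175, 0.0, 0.0]
ft_force: [0.4, -0.0, 0.1]
grip_width: 0.951
grasp_force: 0.0
```

Run:
```python
from h import *
m=viewer.camera_model("wrist");im=viewer.camera("wrist");cv2.imwrite("pics/w3.png",im[:,:,::-1]);np.savez("w3.npz",**m)
pr(status.get_obs()["position"])
```

```text
[0.3951, 0.0886, 0.1381]
```

View pics/w3.png

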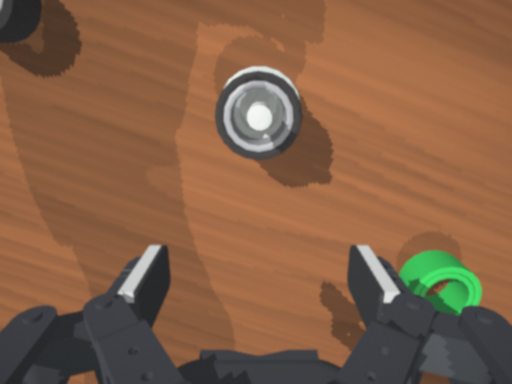

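The roller sits flat around the shaft, with the shaft top at about (259,117). I'll check its height and compute the grip and the seat position.

Run:
```python
from h import *
m=np.load("w3.npz");im=cv2.imread("pics/w3.png");hsv=cv2.cvtColor(im,cv2.COLOR_BGR2HSV)
x0,y0=205,60;h=hsv[y0:165,x0:315]
mk=((h[...,1]<90)&(h[...,2]<80)).astype(np.uint8)
cs,_=cv2.findContours(mk,0,1);e=cv2.fitEllipse(cv2.convexHull(max(cs,key=cv2.contourArea))+[x0,y0]);print(e)
for z in(.042,.05): q=ray(m,e[0],z);pr(z,q,np.linalg.norm(q-ray(m,(e[0][0]+e[1][0]/2,e[0][1]),z)))
p=ray(m,(259.5,117),.07);pr(p,totool(p))
im=viewer.camera("top");t=viewer.camera_model("top");hs=cv2.cvtColor(im,cv2.COLOR_RGB2HSV)
c=cv2.HoughCircles(cv2.medianBlur(cv2.resize(im[90:170,255:345],None,fx=4,fy=4,interpolation=2)[...,1],5),cv2.HOUGH_GRADIENT,1,200,param1=80,param2=20,minRadius=60,maxRadius=110)[0,0]
u=c[:2]/4+[255,90];pr(c,u,ray(t,u,.024),ray(t,u+[c[2]/4,0],.024))
```

```text
((259.0058898925781, 115.60526275634766), (84.30068969726562, 85.39602661132812), 157.3870849609375)
0.042 [0.4495, 0.1083, 0.042] 0.0284
0.05 [0.4502, 0.1086, 0.05] 0.0274
[0.4512, 0.1087, 0.07] [0.0596, 0.0005, 0.0682]
[166.5, 157.5, 80.19999694824219] [296.625, 129.375] [0.6703, -0.1039, 0.024] [0.67, -0.1462, 0.024]
```

>>> play_rows(plan=[0, 0, 0, 0.03, 0, 0, 0.5, 0, 0, 0, 0.0595, 0, 0, 0.5, 0, 0, 0, 0.0595, 0, 0.02, 0.5, 0, 0, 0, 0.0595, 0, 0.045, 0.5, 0, 0, 0, 0.0595, 0, 0.065, 0.5, 0, 0, 0, 0.0595, 0, 0.078, 0.5, 0, 0, 0, 0.0595, 0, 0.078, 0.4, 0, 0, 0, 0.0595, 0, 0.078, 0.3, 0, 0, 0, 0.0595, 0, 0.078, 0.2, 0, 0, 0, 0.0595, 0, 0.078, 0.1, 0, 0, 0, 0.0595, 0, 0.078, 0.05, 0, 0, 0, 0.0595, 0, 0.078, 0.05, 0, 0, 0, 0.0595, 0, 0.078, 0.05], squeeze=80)

```text
clock: 9.55
position: [0.4514, 0.1085, 0.0612]
ee_rot: [0.985, 0.175, 0.001, 0.0]
ft_force: [0.1, -3.3, 6.3]
grip_width: 0.154
grasp_force: 78.0
```

>>> play_rows(plan=[0, 0, 0, 0, 0, -0.015, 0.05, 0, 0, 0, 0, 0, -0.03, 0.05, 0, 0, 0, 0, 0, -0.055, 0.05, 0, 0, 0, 0, 0, -0.08, 0.05, 0, 0, 0, 0, 0, -0.08, 0.05, 0, 0, 0, 0, 0, -0.08, 0.05])

```text
clock: 10.3
position: [0.4502, 0.1087, 0.1398]
ee_rot: [0.985, 0.175, -0.0, 0.0]
ft_force: [-0.7, -0.3, -4.5]
grip_width: 0.157
grasp_force: 78.4
```

Run:
```python
from h import *
pr(status.get_obs()["position"])
im=viewer.camera("wrist");s=viewer.camera("scene")[140:260,220:370]
cv2.imwrite("pics/w4.png",np.hstack([im,cv2.resize(s,(288,230),interpolation=2).repeat(1,0) if 0 else cv2.copyMakeBorder(cv2.resize(s,(288,230)),0,154,0,0,0)])[:,:,::-1])
```

```text
[0.4502, 0.1087, 0.1398]
```

View pics/w4.png

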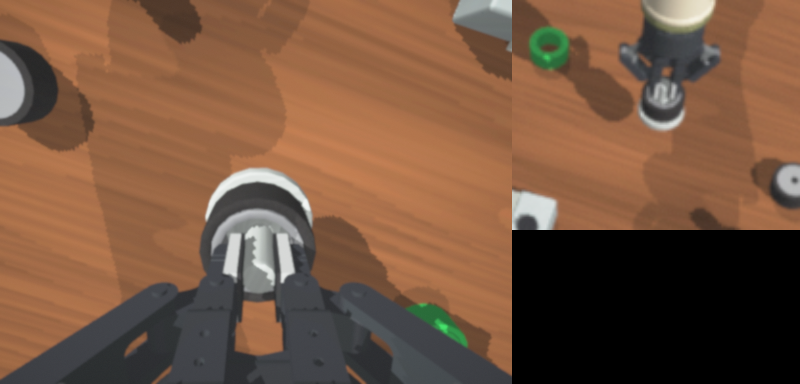

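Spindle and roller are lifted together, and the roller is still on the foot. Next I move to just short of the stand.

>>> play_rows(plan=[0, 0, 0, 0.005, 0.03, 0, 0.05, 0, 0, 0, 0.01, 0.065, 0, 0.05, 0, 0, 0, 0.02, 0.1, 0, 0.05, 0, 0, 0, 0.03, 0.135, 0, 0.05, 0, 0, 0, 0.04, 0.17, 0, 0.05, 0, 0, 0, 0.045, 0.205, 0, 0.05, 0, 0, 0, 0.05, 0.24, 0, 0.05, 0, 0, 0, 0.055, 0.265, 0, 0.05, 0, 0, 0, 0.055, 0.274, 0, 0.05, 0, 0, 0, 0.055, 0.274, 0, 0.05, 0, 0, 0, 0.055, 0.274, 0, 0.05])

```text
clock: 11.78
position: [0.5962, -0.1279, 0.1401]
ee_rot: [0.984, 0.176, -0.0, -0.0]
ft_force: [0.7, -1.0, -3.5]
grip_width: 0.156
grasp_force: 78.5
```

Run:
```python
from h import *
m=viewer.camera_model("wrist");im=viewer.camera("wrist");cv2.imwrite("pics/w5.png",im[:,:,::-1]);np.savez("w5.npz",**m)
pr(status.get_obs()["position"],totool([.670,-.103,.07]))
```

```text
[0.5963, -0.128, 0.1403] [0.0778, 0.0021, 0.0703]
```

View pics/w5.png

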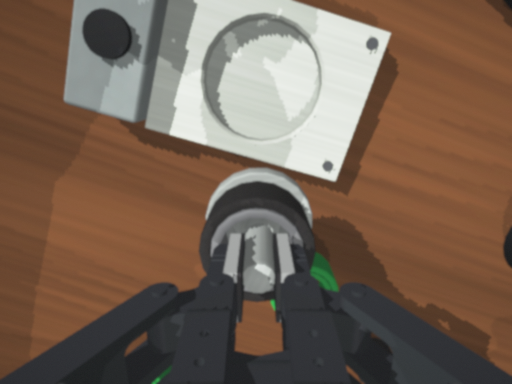

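The recess rim runs from x 203 to 322 and y 13 to 140, so its centre is near (262,76).

Run:
```python
from h import *
m=np.load("w5.npz")
p=ray(m,(262,76.5),.024);pr(p,totool(p));pr(ray(m,(203,76),.024)-p)
```

```text
[0.6749, -0.101, 0.024] [0.0831, 0.002, 0.1163]
[-0.0142, 0.0392, -0.0]
```

>>> play_rows(plan=[0, 0, 0, 0.03, 0.001, 0, 0.05, 0, 0, 0, 0.06, 0.002, 0, 0.05, 0, 0, 0, 0.081, 0.002, 0, 0.05, 0, 0, 0, 0.081, 0.002, 0, 0.05, 0, 0, 0, 0.081, 0.002, 0.02, 0.05, 0, 0, 0, 0.081, 0.002, 0.04, 0.05, 0, 0, 0, 0.081, 0.002, 0.055, 0.05, 0, 0, 0, 0.081, 0.002, 0.063, 0.05, 0, 0, 0, 0.081, 0.002, 0.067, 0.05, 0, 0, 0, 0.081, 0.002, 0.067, 0.05, 0, 0, 0, 0.081, 0.002, 0.067, 0.05])

```text
clock: 13.2
position: [0.6738, -0.1033, 0.074]
ee_rot: [0.985, 0.175, 0.001, 0.0]
ft_force: [0.1, -0.3, -3.6]
grip_width: 0.158
grasp_force: 78.5
```

>>> play_rows(plan=[0, 0, 0, 0, 0, 0.0015, 0.05, 0, 0, 0, 0, 0, 0.003, 0.05, 0, 0, 0, 0, 0, 0.003, 0.05, 0, 0, 0, 0, 0, 0.003, 0.05])

```text
clock: 13.7
position: [0.6737, -0.1035, 0.0713]
ee_rot: [0.985, 0.175, 0.0, 0.0]
ft_force: [-2.9, -0.4, 5.6]
grip_width: 0.155
grasp_force: 79.8
```

The foot is on the bottom: the vertical force went from -3.6 to +5.6 N. I'll release and retreat.

>>> play_rows(plan=[0, 0, 0, 0, 0, 0, 0.2, 0, 0, 0, 0, 0, 0, 0.3, 0, 0, 0, 0, 0, 0, 0.5, 0, 0, 0, 0, 0, 0, 0.5, 0, 0, 0, 0, 0, 0, 0.5, 0, 0, 0, 0, 0, -0.03, 0.5, 0, 0, 0, 0, 0, -0.06, 0.5, 0, 0, 0, -0.03, 0, -0.1, 0.5, 0, 0, 0, -0.07, 0, -0.11, 0.5, 0, 0, 0, -0.07, 0, -0.11, 0.5, 0, 0, 0, -0.07, 0, -0.11, 0.5])

```text
clock: 15.08
position: [0.6078, -0.1274, 0.1804]
ee_rot: [0.985, 0.175, 0.0, 0.0]
ft_force: [0.8, 0.2, 0.5]
grip_width: 0.501
grasp_force: 0.0
```

Run:
```python
from h import *
m=viewer.camera_model("wrist");im=viewer.camera("wrist");cv2.imwrite("pics/w6.png",im[:,:,::-1]);np.savez("w6.npz",**m)
pr(status.get_obs()["position"],ray(m,(258,110),.08))
```

```text
[0.608, -0.1269, 0.18] [0.6651, -0.1056, 0.08]
```

View pics/w6.png

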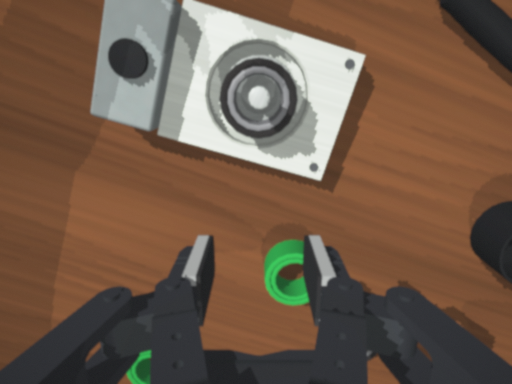

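The pair stands concentric in the recess: rim centre about (258,92), shaft top about (259,97). I'll check the offset and hand in if it is within 10 mm.

Run:
```python
from h import *
m=np.load("w6.npz")
a=ray(m,(258,92),.024);b=ray(m,(259,97),.08);pr(a,b)
if np.linalg.norm((a-b)[:2])<.010: print(manip.hand_in())
```

```text
[0.6749, -0.102, 0.024] [0.6733, -0.1033, 0.08]
the job is handed in; nothing more can be done
None
```

The roller is home on the spindle's foot, and the pair stands released in the recess about 2 mm off centre (by the last wrist picture); I handed it in at about 15 s, and no verdict came back.

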